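# Stack the edger wheel hubs on the centring stand and snap the hold-down hook on

## Robot

A 7-joint arm with a two-finger parallel gripper is mounted at the origin on a cart in front of the work surface, level with it; the furniture and walls round the work are solid. World frame = base frame: x ahead of the robot, y to its left, z up, the work surface at z = 0. Lengths are in m, angles in rad, forces in N, time in s.
With the tool pointing down it reaches from about 0.425 to 0.95 m from the base axis. Payload 4.7 kg.
Tool frame: the origin (TCP) lies midway between the tips of the shut fingers; the grasp point (between the pads) lies 19 mm behind it; z points along the fingers, y is the line along which they close (so a half turn about z gives the same grasp; the last joint's range is limited). The gripper opens to 85 mm and grips with 20 to 120 N. Pads are 22 mm wide; open, the fingers measure 114 mm over their backs; the gripper's body (76 mm by 85 mm) begins 54 mm behind the grasp point. The pads swing forward as they close: fully open they stand 13 mm farther back than shut.
Start: joints at [1.277, 0.469, -0.049, 1.532, 0.024, 1.141, -0.082], TCP at [0.177, -0.651, 0.204] pointing down, gripper open.
Joint ranges: [-2.59, 2.59], [-0.33, 1.99], [-1.39, 1.29], [0.1, 2.45], [-1.04, 4.18], [0.21, 1.99], [-2.66, 2.66]. Speed limits (rad/s): [2.57, 2.57, 3.14, 3.14, 3.14, 3.14, 3.14].

## Interface

Orientations are given as [roll, pitch, yaw] about the fixed x, y, z axes, in that order (R = Rz(yaw) Ry(pitch) Rx(roll)).
In Python, from station import bot gives the robot as it stands.
- The arm moves only by the shell command python3 -m creep 'ROWS' [OPENING] [FORCE]. ROWS is rows parted by semicolons, their numbers by spaces, 1 to 8 of them, each of 4 numbers: dx, dy, dz in m, then a turn about the tool's z in rad; each row is the pose to reach, as a shift and turn from the pose commanded when the command began, along the tool's axes at that moment; what a row does not reach only later rows make up. A row lasts 1/8 s, in which the tool goes at most 0.0625 m and 0.188 rad, less where a joint would pass 70% of its speed; a pose out of reach is approached as far as the arm can. OPENING is the finger opening in m, set as the command begins (- or left out keeps the last). The fingers move at their own pace and stop on an object; FORCE is the grip in N (left out, the last holds). Time passes only in rows, so rows that do not move let the fingers close. It prints the time, the measured TCP pose, the force, the opening and the grip force at its end.
- bot.read_state(): the state, without advancing time (a new reading comes with each control period).
- bot.snapshot(name): name is "scene" or "top" or "wrist"; returns a dict with "color" (384x512x3 uint8, red, green, blue), "fx", "fy", "cx", "cy" (pixels), "R" (3x3) and "t" (3): a world point X has camera coordinates R X + t; the wrist camera has in their place "tool_from_camera" (4x4, takes a point from camera to tool coordinates, whose origin is the TCP and whose axes are the flange's). Camera axes: x right, y down, z forward; pixel columns grow to the right and rows downward; lengths in m; the calibration is good to about 2 mm. A picture is of the moment at which its call begins: read the wrist's pose just before it. There is no depth.
- bot.finish_job(): hands the job in; it is judged then, once.
The state is a dict: "time": time; "q": joint angles; "qvel": joint speeds; "joint_efforts": joint torques, N m; "ee_pos": TCP position; "tool_rot": TCP orientation; "ft_force": force on the tool from outside, world axes, zero at the start; "wrist_torque": the same for the moment, N m; "grip_width": finger opening in m; "gripper_force": force on a finger pad.
Only numpy, scipy, OpenCV 4.12 (cv2) and the standard library are available. Lean on these libraries where they do the work, as an engineer would, in place of code of your own. Each camera call takes 0.05 s, during which the arm holds its last target. There are 200 camera calls.

## Task

Build up the wheel set on the blue centring stand, every part face (flange) down and fully home on the spigot below it: first the dark coarse hub with the red band, then the brass fine hub with the blue band, then the aluminium end cap, with the bar of its handle square across the hold-down arm (parallel to the arm's hinge pin). Then swing the orange hold-down arm over and push its sprung hook down onto the cap's bar until the gate flicks shut under the bar and the arm is fully down. Leave the other things on the table where they are.

Things in the scene. Friction and masses are not known exactly. Their poses are not given: they have to be found in the camera images.
- coarse_hub: Coarse wheel hub: dark steel flanged hub with a red band round the barrel. Flange 64 across, 8 thick; above it a barrel 40 across up to 26 (grasp it), then a chamfered spigot 26 across up to 32. The underside is the face, with a recess 28.4 across, 8 deep, that fits over a 26 mm spigot. Starts face down on the table. 0.15 kg. Origin: centre of the underside, z up.
- coarse_hub_back (a point): Centre of the flat back of the coarse hub, on its axis 26 mm above its face, round the root of its spigot (the spigot rises 6 more): the face of the next part comes to rest here.
- fine_hub: Fine wheel hub: brass flanged hub with a blue band round the barrel. Flange 64 across, 8 thick; above it a barrel 40 across up to 26 (grasp it), then a chamfered spigot 26 across up to 32. The underside is the face, with a recess 28.4 across, 8 deep, that fits over a 26 mm spigot. Starts face down on the table. 0.15 kg. Origin: centre of the underside, z up.
- fine_hub_back (a point): Centre of the flat back of the fine hub, 26 mm above its face, at the root of its spigot: the end cap's face comes to rest here.
- end_cap: Aluminium end cap: flange 64 across, 8 thick, same recess (28.4 across, 8 deep) in its underside; dome to 12 high; on it a bridge handle: round steel bar 8 thick along the cap's y axis, its centre line 38 above the underside, on posts at y = +-24. Grasp the bar from above. 0.15 kg. Starts face down on the table. Origin: centre of the underside, z up.
- cap_bar (a point): Middle of the end cap's bar, 38 mm above the cap's face.
- stand: Blue stand, fixed: base 160 (x -48 to +112) x 84 (y) x 14; on it a round steel seat 68 across, top 20 above the table, with a spigot 26 across rising 6 more. At x = +85 twin posts 107 high carry the hold-down arm's hinge pin, parallel to the stand's y axis. Origin: on the table, on the seat's axis, z up.
- stand_seat (a point): Centre of the stand's seat face, 20 mm above the table, at the root of its spigot: the first hub's face comes to rest here.
- hold_pivot (a point): Middle of the arm's hinge pin: stand frame x = +85, y = 0, 98 mm above the table. The arm turns about the stand's y axis.
- hold_arm (a joint): Angle of the orange hold-down arm (rad): 0 = fully down, level over the seat (pointing to the stand's -x); it opens upward: pi/2 = upright, stop at 2.3 (leaning to the stand's +x). Hinge friction about 0.06 N m keeps it where it is left. It starts open, beyond upright (1.85 to 2.2).
- hold_grip (a point): Centre of the arm's black round grip: discs 18 across on both sides of the 14 wide arm, 26 wide over all along the hinge direction. Grasp across that width; with the tool kept vertical the discs turn between the fingers as one follows the arc. With the arm down it is 62 from the pivot towards the seat and 23.5 above it. The arm ends 101 from the pivot.
- hook_throat (a point): Centre of the hook's throat at the arm's end, where the bar's middle lies when the arm is down: then 85 from the pivot towards the seat and 12 above it. The throat is 16 wide between two jaws and opens downward; the jaws end 18 and 28 below this point. A sprung steel gate closes it 18 below.
- gate (a joint): Angle of the hook's sprung gate (rad): 0 = shut; the bar pushes it inward (up to 1.4) and it springs back to 0 once the bar has passed. Pushing the hook on takes about 10 N, up to 15 (pressing from above on the arm's grip works; the grip's top is 32.5 above the pivot when down) and ends with the arm at 0.
- marker_pink: Bystander, leave alone: pink marker pen lying down, 112x18x20; origin: centre of its underside.
- pad_roll: Bystander, leave alone: roll of cream pads, 64 across, 22 high, lying flat; NOT a part of the wheel set; origin: centre of its underside.
- frame_stand: Bystander, leave alone: small black stand with a ball head, 75x62x114 high; origin: centre of its underside.
- lens_spray: Bystander, leave alone: dark grey spray bottle, 37 across, 130 high; origin: centre of its underside.
- lens_tray_0: Bystander, leave alone: small open blue lens box, 35x58x24 high; origin: centre of its underside.
- pen_cup: Bystander, leave alone: steel cup with two pens, 51 across, 112 high; origin: centre of its underside.
- pliers_1: Bystander, leave alone: pliers with blue handles, lying flat, 136x40x11; origin: centre of its underside.
- clip_bracket: Bystander, leave alone: grey clip bracket, 66x45x29 high; origin: centre of its underside.
Things that resemble listed ones, but are neither listed nor needed, are in the scene too. What is shaped like the end_cap but purple or turquoise is not meant.

How it is judged:
By the outcome, as a careful person would: the job done as asked, in the order asked, and still so for the second after the job is handed in, with the robot touching nothing.
It also fails if it takes over 72 s, if anything falls off the work surface, if the arm or the gripper's body presses on something with over 40 N, if the wrist force passes 120 N, or if a joint passes its speed limit or range.

## Working session

There is one attempt and no reset: what is moved stays moved. The work goes in short steps, Python scripts to look and compute and a shell command to move; the robot and the scene stay as the last step left them, time stands still between calls to the robot, and variables do not carry over. Pictures are saved under pics/ and viewed, at most 10 in all, crops included, and the job is handed in when it is done.

```bash
mkdir -p pics; ls
python3 - <<'E'
from station import bot
import cv2,numpy as np
s=bot.read_state(); print({k:np.round(v,3).tolist() for k,v in s.items()})
for n in("scene","top"):
    d=bot.snapshot(n); np.savez(f"{n}.npz",**d); print(n,d["fx"],d["cx"],d["cy"],d["R"].round(3).tolist(),d["t"].round(3).tolist())
    cv2.imwrite(f"pics/{n}0.png",cv2.resize(d["color"][:,:,::-1],(800,600),interpolation=cv2.INTER_CUBIC))
E
```

```text
pics
{'time': 0.0, 'q': [1.277, 0.469, -0.049, 1.534, 0.024, 1.141, -0.082], 'qvel': [-0.001, 0.003, 0.0, -0.001, 0.0, 0.001, 0.001], 'joint_efforts': [0.0, -51.03, -0.046, -23.771, 0.011, 0.007, 0.0], 'ee_pos': [0.177, -0.651, 0.203], 'tool_rot': [-3.14, 0.0, 0.265], 'ft_force': [-0.961, -0.681, -0.007], 'wrist_torque': [-0.025, -0.042, -0.037], 'gripper_force': 0.0, 'grip_width': 0.086}
scene 382.6017383648565 258.56314777903333 192.27244615955243 [[-0.805, -0.593, -0.013], [-0.415, 0.579, -0.702], [0.424, -0.56, -0.712]] [0.363, 0.388, 1.55]
top 393.65931212307106 265.35059695729825 190.1094989546531 [[-0.005, -1.0, -0.001], [-0.98, 0.005, -0.199], [0.199, -0.0, -0.98]] [-0.14, 0.572, 1.492]
```

View pics/scene0.png

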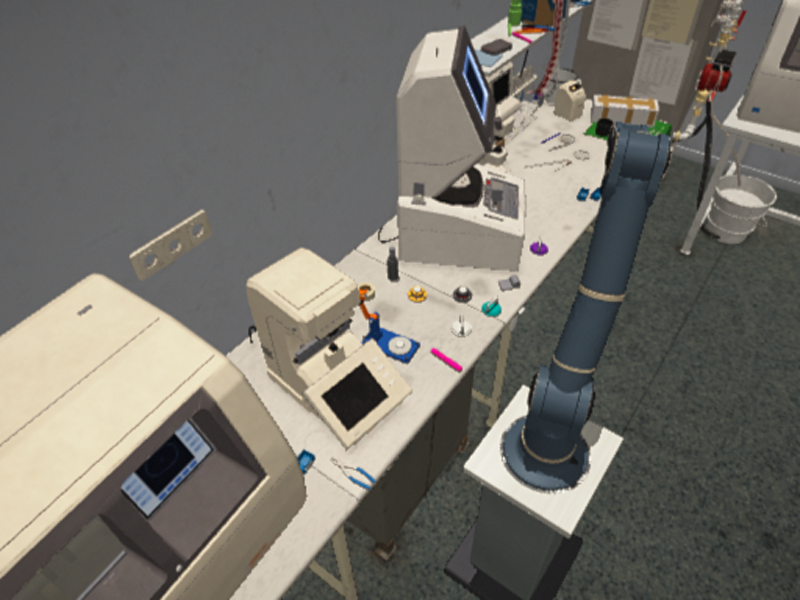

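View pics/top0.png

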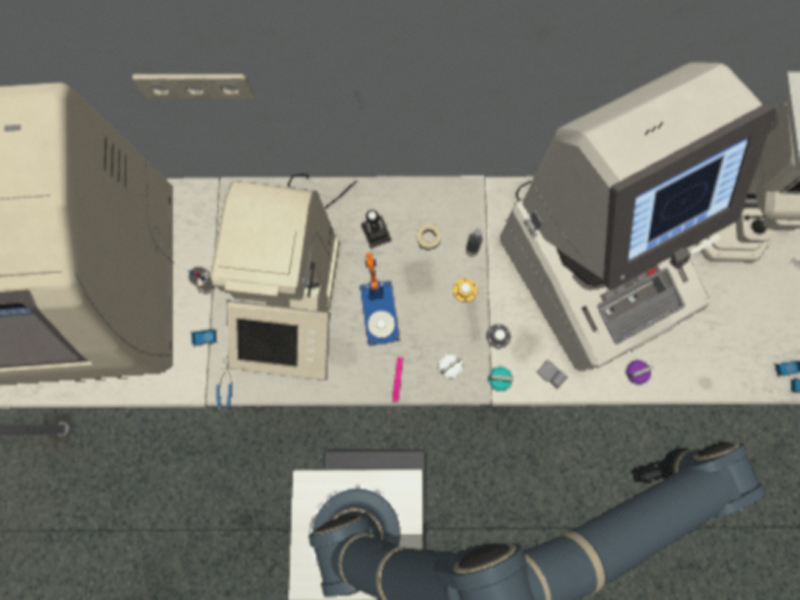

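Top view (800-wide pixels): dark coarse hub at (498,335), brass hub (465,290), aluminium cap (451,367) and blue stand seat (380,323), with the orange arm leaning away at (372,270). Look-alikes:
- Turquoise cap (500,378) and purple cap (639,372), both rejected by colour.
- Cream pad roll (428,237), which is not a hub.
- Black frame_stand (375,228) and spray (474,243), which could pass for the dark hub but are tall.

In the scene view the same parts sit at (462,293), (417,293), (461,327) and (400,345).

```bash
cat > h.py <<'E'
from station import bot
import cv2,numpy as np
from scipy.spatial.transform import Rotation as Ro
def cam(n):
    s=bot.read_state(); d=bot.snapshot(n); K=(d["fx"],d["fy"],d["cx"],d["cy"])
    if n=="wrist":
        T=np.eye(4); T[:3,:3]=Ro.from_euler("xyz",s["tool_rot"]).as_matrix(); T[:3,3]=s["ee_pos"]
        M=T@np.array(d["tool_from_camera"]); R=M[:3,:3].T; t=-R@M[:3,3]
    else: R,t=np.array(d["R"]),np.array(d["t"])
    return dict(im=d["color"],K=K,R=R,t=t,s=s)
def ray(c,u,v):
    fx,fy,cx,cy=c["K"]; d=c["R"].T@np.array([(u-cx)/fx,(v-cy)/fy,1]); return -c["R"].T@c["t"],d/np.linalg.norm(d)
def onz(c,u,v,z):
    o,d=ray(c,u,v); return o+d*(z-o[2])/d[2]
def tri(obs):
    A=np.zeros((3,3));b=np.zeros(3);rs=[ray(*o) for o in obs]
    for o,d in rs: P=np.eye(3)-np.outer(d,d);A+=P;b+=P@o
    X=np.linalg.solve(A,b); return X,max(np.linalg.norm(np.cross(X-o,d)) for o,d in rs)
def proj(c,X):
    fx,fy,cx,cy=c["K"];p=c["R"]@np.array(X)+c["t"];return fx*p[0]/p[2]+cx,fy*p[1]/p[2]+cy
def go(X,yaw=None):
    "shift in tool axes from measured pose to X, and turn about tool z to yaw"
    s=bot.read_state();R=Ro.from_euler("xyz",s["tool_rot"])
    d=R.inv().apply(np.array(X)-s["ee_pos"]); w=0
    if yaw is not None: w=-(yaw-s["tool_rot"][2]); w=(w+np.pi/2)%np.pi-np.pi/2
    return d.round(4),round(float(w),3)
def save(c,n,box=None,k=None):
    im=c["im"]
    if box: im=im[box[1]:box[3],box[0]:box[2]]
    k=k or min(800/im.shape[1],600/im.shape[0]); cv2.imwrite(f"pics/{n}.png",cv2.resize(im[:,:,::-1],None,fx=k,fy=k,interpolation=cv2.INTER_CUBIC))
E
python3 - <<'E'
from h import *
T,S=cam("top"),cam("scene")
f=.64
for n,a,b in [("coarse spigot",(500,334),(462,290)),("fine spigot",(465,288),(417,290)),("cap",(451,366),(461,322)),("seat",(380,322),(400,344)),("arm tip",(370,257),(366,292)),("turq",(500,378),(491,308))]:
    X,e=tri([(T,a[0]*f,a[1]*f),(S,b[0]*f,b[1]*f)]); print(n,X.round(3),round(e,4),np.hypot(X[0],X[1]).round(3))
W=cam("wrist"); o=-W["R"].T@W["t"]; print("wristcam at",o-W["s"]["ee_pos"],W["R"][2],W["K"])
R=Ro.from_euler("xyz",W["s"]["tool_rot"]); print("tool-frame cam",R.inv().apply(o-W["s"]["ee_pos"]),R.inv().apply(W["R"][2]))
E
```

```text
coarse spigot [ 0.482 -0.36   0.019] 0.0004 0.602
fine spigot [ 0.601 -0.274  0.02 ] 0.0007 0.661
cap [ 0.402 -0.232  0.029] 0.0026 0.464
seat [ 0.511 -0.056  0.021] 0.0033 0.514
arm tip [ 0.63  -0.045  0.183] 0.012 0.632
turq [ 0.371 -0.359  0.003] 0.0001 0.516
wristcam at [0.06655473 0.01770749 0.1713313 ] [-0.26040848 -0.06895839 -0.96303279] (329.78712380668884, 329.78712380668884, 256.3323902520033, 193.4463107418975)
tool-frame cam [ 6.88644677e-02  1.23182509e-04 -1.71333513e-01] [-2.69352331e-01 -4.41997584e-04  9.63041602e-01]
```

```bash
python3 -m creep '.05 -.036 0 0;.10 -.07 -.01 0;.15 -.107 -.01 0;.20 -.143 -.02 0;.25 -.179 -.02 0;.30 -.214 -.03 0;.35 -.25 -.03 0;.38 -.275 -.03 0' 0.085 40
python3 - <<'E'
from h import *
W=cam("wrist"); save(W,"w1")
import pickle; pickle.dump(W,open("w1.pkl","wb"))
for n,X in dict(c=(.482,-.36,.032),f=(.601,-.274,.032),cap=(.402,-.232,.038),seat=(.511,-.056,.026)).items(): print(n,np.round(np.array(proj(W,X))*1.5625))
E
```

```text
time: 1.25
ee_pos: [0.4735, -0.2834, 0.2345]
tool_rot: [-3.142, -0.001, 0.269]
ft_force: [-0.4, -1.6, 0.4]
grip_width: 0.0852
gripper_force: 0.0
c [503. 272.]
f [438.  71.]
cap [309. 330.]
seat [100. 117.]
```

View pics/w1.png

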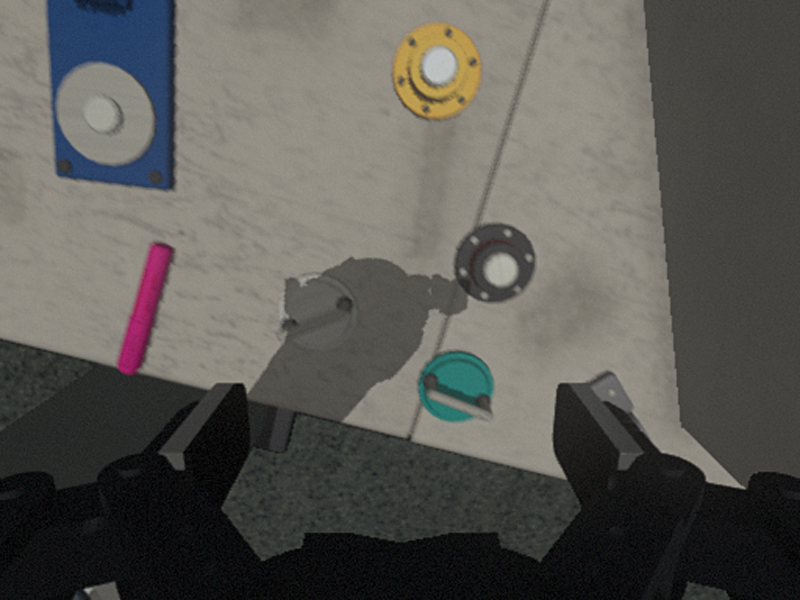

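w1 shows the brass hub's spigot at (440,65), the dark coarse hub with red band at (501,268), and the cap's bar from (290,325) to (346,303) in the gripper's shadow. The seat spigot is at (103,115) and the turquoise decoy at (456,385). This close view confirms the choice.

```bash
cat >> h.py <<'E'
def spot(c,X,r=14,hi=None):
    "bright round top near projected point X: returns pixel centre, size"
    u,v=map(int,np.round(proj(c,X))); u0,v0=max(u-r,0),max(v-r,0)
    g=c["im"][v0:v+r,u0:u+r].astype(int); 
    m=((g.min(2)>(hi or 150))&(g.max(2)-g.min(2)<40)).astype(np.uint8)
    n,l,st,ce=cv2.connectedComponentsWithStats(m)
    if n<2: return None
    k=1+np.argmax(st[1:,4]); cs,_=cv2.findContours((l==k).astype(np.uint8),0,1)
    (a,b),R=cv2.minEnclosingCircle(max(cs,key=cv2.contourArea)); return (ce[k][0]+u0,ce[k][1]+v0),st[k].tolist(),(round(a+u0,1),round(b+v0,1),round(R,1))
E
python3 - <<'E'
from h import *
import pickle
W=pickle.load(open("w1.pkl","rb"))
P=dict(c=(501,268,.032),f=(440,65,.032),seat=(103,115,.026),cap=(318,314,.042))
for n,(u,v,z) in P.items():
    X=onz(W,u*.64,v*.64,z); s=spot(W,X) if n!="cap" else None
    print(n,X.round(4),s and (onz(W,*s[0],z).round(4),s))
for a in((290,325),(346,303)): print(onz(W,a[0]*.64,a[1]*.64,.04).round(4))
X=onz(W,501*.64,268*.64,.032); X[2]=.12; print(go(X))
E
```

```text
c [ 0.4844 -0.3574  0.032 ] (array([ 0.4832, -0.3576,  0.032 ]), ((np.float64(320.49402390438246), np.float64(172.59362549800798)), [5, 6, 18, 18, 251], (320.2, 172.4, 9.2)))
f [ 0.6049 -0.2745  0.032 ] (array([ 0.605 , -0.2737,  0.032 ]), ((np.float64(280.8552971576227), np.float64(41.18604651162791)), [3, 2, 21, 24, 387], (280.5, 41.4, 11.6)))
seat [ 0.5131 -0.0579  0.026 ] (array([ 0.5127, -0.0593,  0.026 ]), ((np.float64(67.19047619047619), np.float64(74.28571428571429)), [10, 9, 11, 13, 42], (67.5, 74.6, 6.6)))
cap [ 0.4172 -0.2357  0.042 ] None
[ 0.4026 -0.2173  0.04  ]
[ 0.4303 -0.2536  0.04  ]
(array([-0.0144,  0.0786,  0.1142]), 0.0)
```

```bash
python3 -m creep '-.01 .04 .05 0;-.015 .075 .09 0;-.015 .078 .113 0;-.015 .078 .113 0'
python3 - <<'E'
from h import *
import pickle
W1=pickle.load(open("w1.pkl","rb")); W=cam("wrist"); save(W,"w2"); print(W["s"]["ee_pos"])
X=(.4836,-.3576,.032); s=spot(W,X,25); s1=spot(W1,X); print(s)
print(onz(W,*s[0],.032), tri([(W,*s[0]),(W1,*s1[0])]))
Xc=onz(W,*s[0],.032); print(go((Xc[0],Xc[1],.006)))
E
```

```text
time: 1.8
ee_pos: [0.4758, -0.3656, 0.119]
tool_rot: [-3.138, 0.003, 0.264]
ft_force: [0.4, 0.1, 0.4]
grip_width: 0.0853
gripper_force: 0.0
[ 0.47575786 -0.36556001  0.11895438]
((np.float64(252.2905982905983), np.float64(173.61111111111111)), [14, 15, 25, 16, 234], (251.0, 178.0, 12.6))
[ 0.48722003 -0.35878486  0.032     ] (array([ 0.4831758 , -0.35975121,  0.02103409]), np.float64(0.001714144944519937))
(array([ 0.0116, -0.0037,  0.1147]), 0.0)
```

View pics/w2.png

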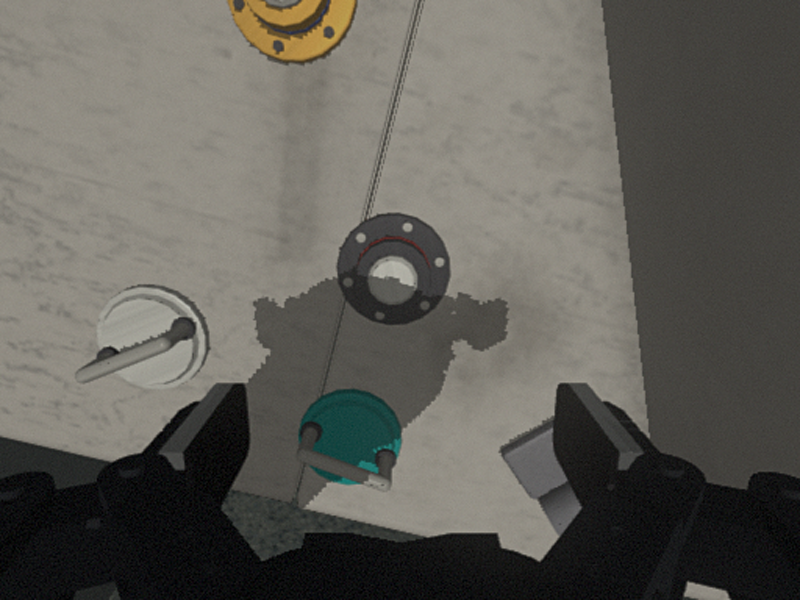

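w2 shows the coarse flange centred at (393,269) and its spigot centred at (393,281), half in shadow. The cap is at (150,338), with its bar running from (80,378) to (180,330).

Run:
```python
from h import *
import pickle
W1=pickle.load(open("w1.pkl","rb")); W=cam("wrist"); pickle.dump(W,open("w2.pkl","wb"))
a=(393*.64,281*.64); print("spig",onz(W,*a,.032),"flange",onz(W,393.5*.64,269*.64,.008))
print(tri([(W,*a),(W1,320.3,172.4)]))
X=onz(W,*a,.032); print(go((X[0],X[1],.006)))
# cap bar ends in both views
p,q=[tri([(W,u*.64,v*.64),(W1,x*.64,y*.64)]) for u,v,x,y in((80,378,290,325),(180,330,346,303))]; print(p,q)
```

```text
spig [ 0.48331539 -0.35968751  0.032     ] flange [ 0.48449846 -0.35926958  0.008     ]
(array([ 0.48143028, -0.35997398,  0.02208549]), np.float64(0.00044116301113993056))
(array([ 0.0066, -0.0044,  0.1159]), 0.0)
(array([ 0.40607287, -0.22157611,  0.05900608]), np.float64(0.003917900090820737)) (array([ 0.42400414, -0.25331628,  0.02179842]), np.float64(0.0008616166051906808))
```

```bash
python3 -m creep '.007 -.0045 .05 0;.007 -.0045 .1 0;.007 -.0045 .114 0;.007 -.0045 .114 0' && python3 -m creep '0 0 0 0;0 0 0 0;0 0 0 0;0 0 0 0;0 0 0 0;0 0 0 0' 0.03 50
```

```text
time: 2.4
ee_pos: [0.4837, -0.3598, 0.0081]
tool_rot: [3.141, -0.001, 0.265]
ft_force: [-0.1, 0.6, 0.1]
grip_width: 0.0851
gripper_force: 0.0
time: 3.15
ee_pos: [0.483, -0.3596, 0.0071]
tool_rot: [-3.142, 0.0, 0.265]
ft_force: [0.2, 0.3, -0.3]
grip_width: 0.0302
gripper_force: 0.0
```

Run:
```python
from h import *
W=cam("wrist"); save(W,"w3"); s=W["s"]; print(s["grip_width"],s["gripper_force"],s["ft_force"])
```

```text
0.03024021455515645 0.0 [ 0.20203917  0.26389197 -0.26423734]
```

View pics/w3.png

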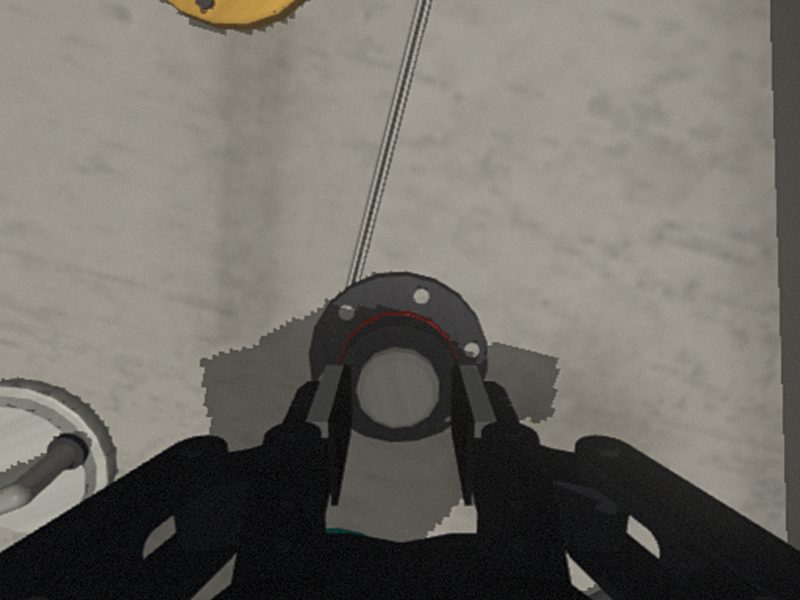

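w3 shows the coarse spigot at (398,388), with the fingertips (340,365) and (462,365) hovering above the barrel. They shut to 30 mm with no contact, so the fingers must go lower. I'll go down in small steps, watching the force.

```bash
python3 -m creep '0 0 0 0;0 0 0 0;0 0 0 0' 0.065; python3 -m creep '0 0 .006 0;0 0 .006 0'; python3 -m creep '0 0 0 0;0 0 0 0;0 0 0 0' 0.03 50
```

```text
time: 3.58
ee_pos: [0.483, -0.3597, 0.0071]
tool_rot: [3.141, -0.0, 0.265]
ft_force: [0.7, -0.3, -0.2]
grip_width: 0.0648
gripper_force: 0.0
time: 3.82
ee_pos: [0.4825, -0.3593, 0.0004]
tool_rot: [-3.141, 0.001, 0.265]
ft_force: [-0.9, 0.2, 0.4]
grip_width: 0.0652
gripper_force: 0.0
time: 4.2
ee_pos: [0.4831, -0.3597, 0.0012]
tool_rot: [3.141, -0.0, 0.265]
ft_force: [-0.3, 0.4, -0.5]
grip_width: 0.0301
gripper_force: 0.0
```

```bash
python3 -m creep '0 0 0 0;0 0 0 0;0 0 0 0' 0.065; python3 -m creep '0 0 .004 0;0 0 .008 0;0 0 .008 0'; python3 -m creep '0 0 0 0;0 0 0 0;0 0 0 0' 0.03 50;python3 - <<'E'
from h import *
W=cam("wrist"); save(W,"w4",(180,200,340,340)); s=W["s"]; print(s["grip_width"],s["gripper_force"],s["ft_force"],s["ee_pos"])
E
```

```text
time: 4.58
ee_pos: [0.483, -0.3597, 0.0012]
tool_rot: [3.141, -0.0, 0.265]
ft_force: [-0.5, 1.1, -0.3]
grip_width: 0.0654
gripper_force: 0.0
time: 4.95
ee_pos: [0.4826, -0.3594, -0.0075]
tool_rot: [-3.141, 0.001, 0.265]
ft_force: [0.7, -0.3, -0.2]
grip_width: 0.0647
gripper_force: 0.0
time: 5.32
ee_pos: [0.4832, -0.3597, -0.0063]
tool_rot: [3.141, -0.0, 0.265]
ft_force: [-0.8, 0.4, 3.8]
grip_width: 0.0355
gripper_force: 49.5
0.0355132403741435 49.52306091785431 [-0.80272455  0.44983817  3.78726865] [ 0.48317765 -0.3597068  -0.00633268]
```

View pics/w4.png

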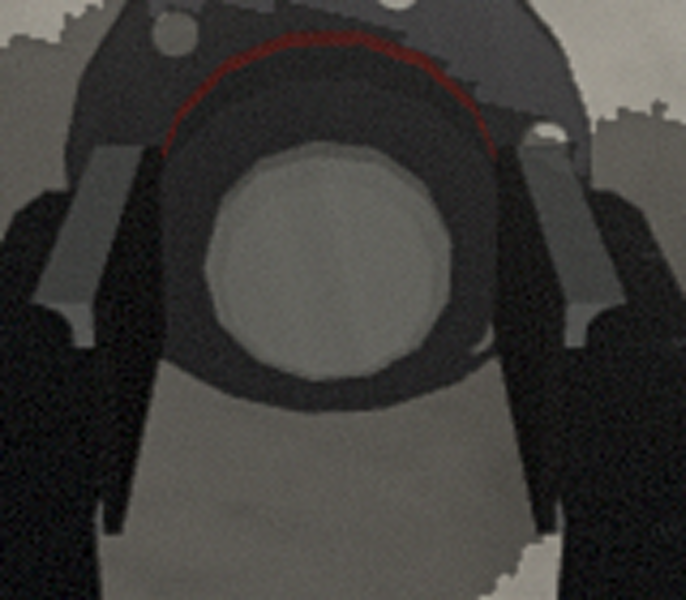

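w4 shows the pads gripping right at the barrel's top rim (spigot centre (330,262)). I'll regrip about 9 mm lower.

```bash
python3 -m creep '0 0 0 0;0 0 0 0;0 0 0 0' 0.065; python3 -m creep '0 0 .004 0;0 0 .009 0;0 0 .009 0'; python3 -m creep '0 0 0 0;0 0 0 0;0 0 0 0' 0.03 60
```

```text
time: 5.75
ee_pos: [0.4829, -0.3596, -0.0071]
tool_rot: [-3.141, 0.0, 0.265]
ft_force: [-0.5, -0.5, 0.0]
grip_width: 0.0651
gripper_force: 0.0
time: 6.12
ee_pos: [0.4826, -0.3593, -0.0166]
tool_rot: [-3.141, 0.001, 0.265]
ft_force: [-0.1, -0.7, 0.2]
grip_width: 0.0646
gripper_force: 0.0
time: 6.5
ee_pos: [0.4833, -0.3598, -0.0154]
tool_rot: [3.141, -0.0, 0.265]
ft_force: [-0.1, 0.2, 2.7]
grip_width: 0.0367
gripper_force: 60.3
```

```bash
python3 -m creep '0 0 -.05 0;0 0 -.11 0;0 0 -.135 0;0 0 -.135 0'
python3 - <<'E'
from h import *
import pickle
s=bot.read_state(); print(s["grip_width"],s["gripper_force"])
W=pickle.load(open("w1.pkl","rb"));T=cam("top");S=cam("scene")
def blue(c): 
    h=cv2.cvtColor(c["im"],cv2.COLOR_RGB2HSV); return cv2.inRange(h,(100,120,40),(125,255,255))
m=blue(W);m[150:]=0;m[:,150:]=0
# base side edges on z=.014, rows 20..110
L,Rr=[],[]
for v in range(20,112,3):
    u=np.where(m[v])[0]
    if len(u)>20: L.append(onz(W,u[0]-.5,v,.014)[:2]); Rr.append(onz(W,u[-1]+.5,v,.014)[:2])
for E in(L,Rr):
    E=np.array(E); f=cv2.fitLine(E.astype(np.float32),cv2.DIST_HUBER,0,1e-4,1e-4).ravel(); print("edge yaw",np.degrees(np.arctan2(f[1],f[0])),"at",E.mean(0),"resid",np.abs((E-f[2:])@[-f[1],f[0]]).mean())
v,u=np.where(m); k=v.argmax(); print("rows",v.max())
print(blue(T).sum())
E
```

```text
time: 7.0
ee_pos: [0.4841, -0.3603, 0.121]
tool_rot: [3.138, -0.003, 0.265]
ft_force: [0.8, -0.1, -1.4]
grip_width: 0.0366
gripper_force: 60.5
0.03658099373673756 60.502145290374756
edge yaw 8.646483 at [ 0.51801505 -0.01609284] resid 0.0013582737192292178
edge yaw 7.5549326 at [ 0.53965966 -0.09472687] resid 0.00037938213463179887
rows 120
133365
```

Run:
```python
from h import *
print(go((.46,-.0585,.14),.14))
```

```text
(array([ 0.0574, -0.2959, -0.0219]), 0.125)
```

```bash
python3 -m creep '.012 -.06 -.01 .05;.024 -.12 -.02 .1;.036 -.18 -.02 .125;.048 -.24 -.02 .125;.057 -.296 -.02 .125;.057 -.296 -.02 .125;.057 -.296 -.02 .125'
python3 - <<'E'
from h import *
import pickle
W=cam("wrist"); save(W,"w5"); pickle.dump(W,open("w5.pkl","wb")); s=W["s"]; print(s["ee_pos"],s["grip_width"])
E
```

```text
time: 7.98
ee_pos: [0.4595, -0.0594, 0.1377]
tool_rot: [-3.141, 0.003, 0.14]
ft_force: [-0.7, 0.3, -2.6]
grip_width: 0.0365
gripper_force: 60.7
[ 0.45954624 -0.05942644  0.13767543] 0.03652241729016366
```

View pics/w5.png

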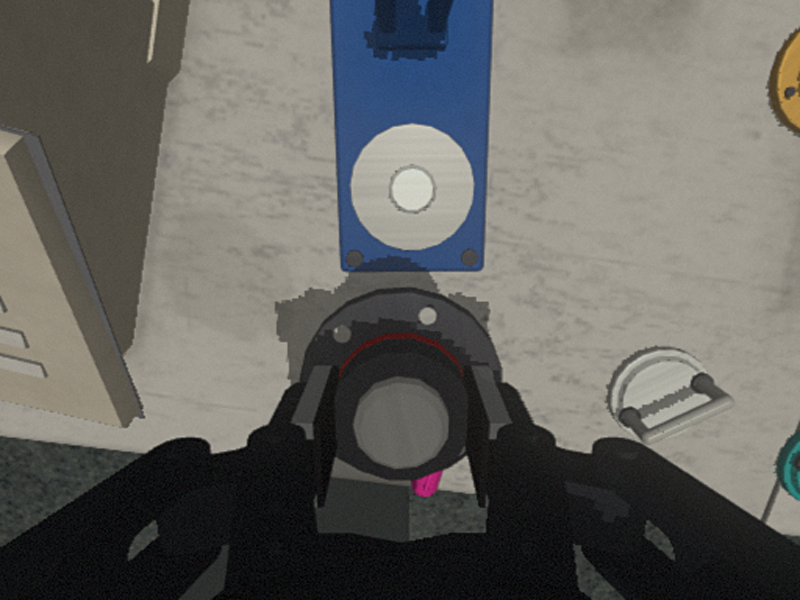

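w5 shows the seat centred at (412,187) and its spigot at (412,189). The base edges are symmetric about the column at 412, so the stand's yaw is about 0.14, equal to the tool's. The held hub's spigot is at (401,423).

Run:
```python
from h import *
import pickle
W=pickle.load(open("w5.pkl","rb"));W1=pickle.load(open("w1.pkl","rb"));f=.64
im=W["im"].astype(int)
# seat disc: ellipse fit on bright grey region
m=((im.min(2)>135)&(im.max(2)-im.min(2)<45)).astype(np.uint8); m[:75]=0;m[165:]=0;m[:,:222]=0;m[:,306:]=0
c=max(cv2.findContours(m,0,1)[0],key=cv2.contourArea); (a,b),ax,_=cv2.fitEllipse(cv2.convexHull(c)); print("seat",a/f,b/f,np.array(ax)/f)
P=onz(W,a,b,.020); sp=onz(W,412.5*f,189*f,.026); print(P,sp)
d=[np.linalg.norm(onz(W,350.5*f,187*f,.02)-onz(W,474.5*f,187*f,.02))]; print("seat dia",d)
print("tri spigot",tri([(W,412.5*f,189*f),(W1,67.3,74.4)]))
z=W["s"]["ee_pos"][2]+.0475; H=onz(W,401*f,423*f,z); print("hub spigot in hand",H,H-W["s"]["ee_pos"])
t=W["s"]["ee_pos"]+ (P-H); print(go((t[0],t[1],.0045)), go((P[0],P[1],.0045)))
```

```text
seat 411.53130531311035 186.0988974571228 [122.44911194 125.35579205]
[ 0.51361465 -0.05776896  0.02      ] [ 0.51248532 -0.05834002  0.026     ]
seat dia [np.float64(0.06792657743335626)]
tri spigot (array([ 0.51244405, -0.05839798,  0.02400881]), np.float64(6.95757829974034e-05))
hub spigot in hand [ 0.46043697 -0.05941746  0.18517543] [8.90736064e-04 8.97683176e-06 4.75000000e-02]
(array([0.053 , 0.005 , 0.1333]), 0.0) (array([0.0539, 0.0051, 0.1333]), 0.0)
```

```bash
python3 -m creep '.03 .003 0 0;.053 .005 .03 0;.053 .005 .08 0;.053 .005 .115 0;.053 .005 .122 0;.053 .005 .122 0'; python3 -m creep '0 0 .004 0;0 0 .008 0;0 0 .012 0;0 0 .012 0'
```

```text
time: 8.78
ee_pos: [0.514, -0.0575, 0.0171]
tool_rot: [3.141, 0.0, 0.138]
ft_force: [0.9, 0.6, -0.9]
grip_width: 0.0367
gripper_force: 60.8
time: 9.28
ee_pos: [0.5136, -0.0566, 0.005]
tool_rot: [3.142, 0.0, 0.14]
ft_force: [-0.4, -0.2, -0.7]
grip_width: 0.0367
gripper_force: 60.8
```

```bash
python3 -m creep '0 0 .002 0;0 0 .002 0'; python3 -m creep '0 0 0 0;0 0 0 0;0 0 0 0' 0.065; python3 -m creep '0 0 -.05 0;0 0 -.1 0;-.03 0 -.135 0;-.055 0 -.135 0;-.055 0 -.135 0'
python3 - <<'E'
from h import *
import pickle
W=cam("wrist"); save(W,"w6"); pickle.dump(W,open("w6.pkl","wb")); s=W["s"]; print(s["ee_pos"])
E
```

```text
time: 9.52
ee_pos: [0.5139, -0.0566, 0.0046]
tool_rot: [3.141, 0.0, 0.14]
ft_force: [-3.5, -0.5, 11.3]
grip_width: 0.0365
gripper_force: 62.2
time: 9.9
ee_pos: [0.5138, -0.0566, 0.003]
tool_rot: [-3.142, -0.0, 0.14]
ft_force: [0.3, 1.3, -1.1]
grip_width: 0.0653
gripper_force: 0.0
time: 10.52
ee_pos: [0.4579, -0.0648, 0.1383]
tool_rot: [3.141, 0.0, 0.139]
ft_force: [0.4, -0.7, -0.2]
grip_width: 0.0649
gripper_force: 0.0
[ 0.45786274 -0.06478323  0.13833914]
```

View pics/w6.png

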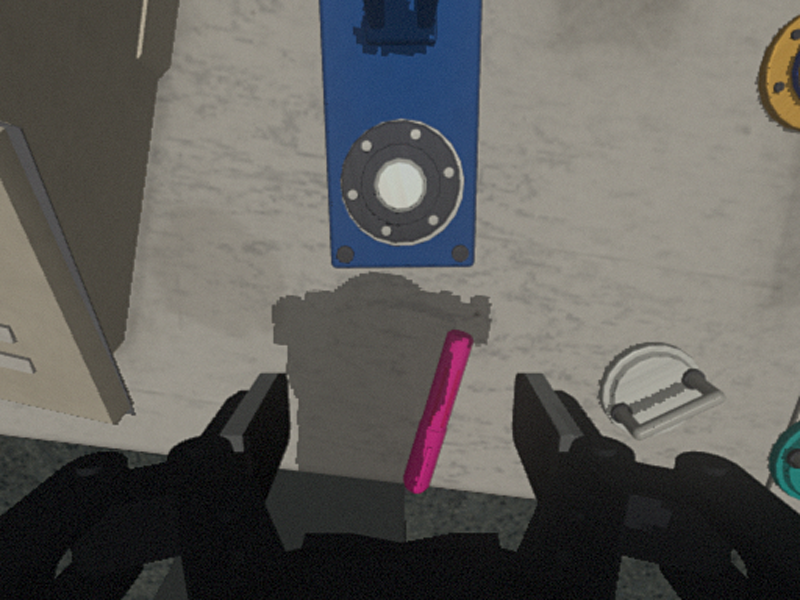

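w6 shows the coarse hub seated concentrically at (400,182), with its spigot at (400,185). Contact came at the expected height. Next is the brass hub.

Run:
```python
from h import *
import pickle
T,S=cam("top"),cam("scene");f=.64;W=pickle.load(open("w6.pkl","rb"))
print("spray top",tri([(T,474*f,234*f),(S,391*f,251*f)]), "base",onz(T,474*f,254*f,0))
print("coarse spigot top",onz(W,400*f,185*f,.052))
print(go((.585,-.274,.10),.14))
```

```text
spray top (array([ 0.71648504, -0.29090292,  0.11773655]), np.float64(0.0005753468558065058)) base [ 0.69844663 -0.30123705  0.        ]
coarse spigot top [ 0.51348854 -0.05676002  0.052     ]
(array([0.0944, 0.2253, 0.0379]), 0.0)
```

```bash
python3 -m creep '.02 .045 .01 -.1;.04 .09 .02 -.2;.06 .135 .03 -.3;.08 .18 .035 -.4;.095 .225 .038 -.5;.095 .225 .038 -.55;.095 .225 .038 -.55'
python3 - <<'E'
from h import *
import pickle
W=cam("wrist"); pickle.dump(W,open("w7.pkl","wb")); s=W["s"]; print(s["ee_pos"],s["tool_rot"]);W1=pickle.load(open("w1.pkl","rb"))
h=cv2.cvtColor(W["im"],cv2.COLOR_RGB2HSV); m=cv2.inRange(h,(15,120,40),(32,255,255)); 
c=max(cv2.findContours(m,0,1)[0],key=cv2.contourArea); e=cv2.fitEllipse(cv2.convexHull(c)); print("flange",e)
P=onz(W,*e[0],.008); r=np.linalg.norm(onz(W,e[0][0]-e[1][0]/2,e[0][1],.008)-onz(W,e[0][0]+e[1][0]/2,e[0][1],.008)); print(P,"dia",r)
sp=spot(W,(P[0],P[1],.032),26); print(sp, onz(W,*sp[2][:2],.032), tri([(W,*sp[2][:2]),(W1,280.7,41.3)]))
save(W,"w7"); print(go((P[0],P[1],-.0155)))
E
```

```text
time: 11.55
ee_pos: [0.5852, -0.2739, 0.0987]
tool_rot: [-3.14, -0.0, 0.689]
ft_force: [0.2, -0.1, 0.1]
grip_width: 0.065
gripper_force: 0.0
[ 0.58521068 -0.27385615  0.09868669] [-3.13983355e+00 -2.23895040e-04  6.88823821e-01]
flange ((271.75482177734375, 170.75103759765625), (76.29312896728516, 77.36817169189453), 71.89842224121094)
[ 0.60450311 -0.27428127  0.008     ] dia 0.06173634202885346
((np.float64(273.65641025641025), np.float64(178.25128205128206)), [12, 14, 30, 27, 585], (273.5, 179.3, 14.6)) [ 0.60353393 -0.27545561  0.032     ] (array([ 0.60414188, -0.27388807,  0.03773231]), np.float64(0.0005444149587135123))
(array([0.0143, 0.0134, 0.1145]), 0.0)
```

```bash
python3 -m creep '.014 .013 .03 0;.014 .013 .07 0;.014 .013 .1 0;.014 .013 .1145 0;.014 .013 .1145 0' 0.065; python3 -m creep '0 0 0 0;0 0 0 0;0 0 0 0' 0.03 60; python3 -m creep '0 0 -.05 0;0 0 -.11 0;0 0 -.165 0;0 0 -.165 0'
```

```text
time: 12.22
ee_pos: [0.6035, -0.2742, -0.015]
tool_rot: [-3.14, 0.001, 0.69]
ft_force: [0.5, -0.4, 0.4]
grip_width: 0.0649
gripper_force: 0.0
time: 12.6
ee_pos: [0.6052, -0.2753, -0.0123]
tool_rot: [3.139, -0.002, 0.69]
ft_force: [-1.0, 1.0, 6.3]
grip_width: 0.0363
gripper_force: 60.0
time: 13.1
ee_pos: [0.6072, -0.276, 0.1569]
tool_rot: [3.131, -0.005, 0.689]
ft_force: [-0.0, -0.4, -2.1]
grip_width: 0.0362
gripper_force: 60.5
```

Run:
```python
from h import *
print(go((.46,-.0645,.16),.14))
```

```text
(array([ 0.021 , -0.2568, -0.0057]), 0.549)
```

```bash
python3 -m creep '.004 -.05 0 .1;.008 -.1 0 .2;.012 -.15 0 .3;.016 -.2 0 .4;.021 -.257 -.005 .5;.021 -.257 -.005 .549;.021 -.257 -.005 .549;.021 -.257 -.005 .549'
python3 - <<'E'
from h import *
import pickle
W=cam("wrist"); pickle.dump(W,open("w8.pkl","wb")); s=W["s"]; print(s["ee_pos"],s["tool_rot"],s["grip_width"])
sp=spot(W,(.5135,-.0567,.052),22); print("stand spigot",sp,onz(W,*sp[2][:2],.052))
z=s["ee_pos"][2]+.046; g=spot(W,(s["ee_pos"][0],s["ee_pos"][1],z),40,100); print("held",g)
h=cv2.cvtColor(W["im"],cv2.COLOR_RGB2HSV); m=cv2.inRange(h,(13,110,30),(33,255,255)); m[:,:180]=0;m[:,340:]=0; v,u=np.where(m);print("brass rows",v.min(),v.max(),"cols",u.min(),u.max())
save(W,"w8")
E
```

```text
time: 14.1
ee_pos: [0.4563, -0.064, 0.1551]
tool_rot: [-3.141, 0.001, 0.14]
ft_force: [-0.9, 0.1, -2.1]
grip_width: 0.0363
gripper_force: 60.7
[ 0.45629647 -0.06395695  0.15514104] [-3.14146026e+00  7.12669728e-04  1.40282100e-01] 0.0362976863169976
stand spigot ((np.float64(257.3449419568823), np.float64(115.43449419568822)), [9, 8, 27, 29, 603], (258.0, 115.3, 14.3)) [ 0.51369259 -0.05712482  0.052     ]
held ((np.float64(288.80645161290323), np.float64(298.44354838709677)), [61, 60, 19, 13, 124], (286.6, 297.0, 10.4))
brass rows 183 304 cols 193 319
```

View pics/w8.png

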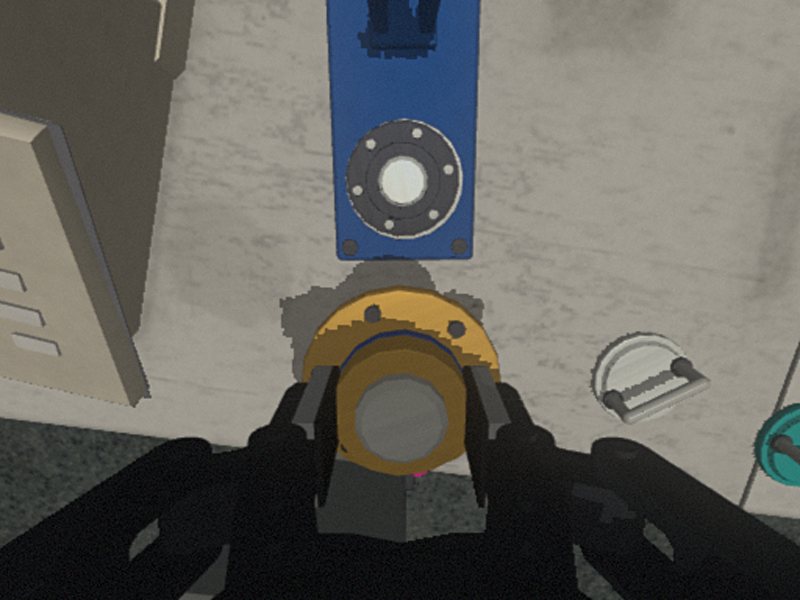

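w8 shows the seated coarse spigot at (403,180), with the held brass hub's spigot at (401,418) and its flange front edge at row 288.

Run:
```python
from h import *
import pickle
f=.64
for n,v,fv in(("w5",423,288),("w8",418,288)):
    W=pickle.load(open(n+".pkl","rb")); s=W["s"]; R=Ro.from_euler("xyz",s["tool_rot"])
    for face in(.010,.0125,.0155):
        z=s["ee_pos"][2]+face; a=R.inv().apply(onz(W,401*f,v*f,z+.032)-s["ee_pos"]); b=R.inv().apply(onz(W,401*f,fv*f,z+.008)-s["ee_pos"])
        print(n,face,"spigot",a.round(4)[:2],"flange front-32",(b[0]-.032).round(4))
print(go((.5137,-.0570,.052)))
```

```text
w5 0.01 spigot [-0.0023  0.0001] flange front-32 -0.0015
w5 0.0125 spigot [-0.0009  0.0001] flange front-32 -0.0008
w5 0.0155 spigot [0.0007 0.0001] flange front-32 -0.0001
w8 0.01 spigot [-0.0007  0.0001] flange front-32 -0.0015
w8 0.0125 spigot [0.0006 0.0001] flange front-32 -0.0009
w8 0.0155 spigot [0.0022 0.0001] flange front-32 -0.0001
(array([0.0578, 0.0011, 0.1031]), 0.0)
```

```bash
python3 -m creep '.03 .001 0 0;.058 .001 .03 0;.058 .001 .07 0;.058 .001 .1 0;.058 .001 .108 0;.058 .001 .108 0'; python3 -m creep '0 0 .003 0;0 0 .006 0;0 0 .009 0;0 0 .011 0;0 0 .011 0'
```

```text
time: 14.9
ee_pos: [0.5142, -0.0565, 0.0475]
tool_rot: [-3.141, 0.0, 0.14]
ft_force: [0.3, 0.1, -1.2]
grip_width: 0.0363
gripper_force: 60.7
time: 15.52
ee_pos: [0.5139, -0.0562, 0.0365]
tool_rot: [3.142, 0.0, 0.141]
ft_force: [-0.5, 0.1, -1.1]
grip_width: 0.0365
gripper_force: 60.6
```

```bash
python3 -m creep '0 0 .002 0;0 0 .003 0;0 0 .003 0'; python3 -m creep '0 0 .002 0;0 0 .002 0'
```

```text
time: 15.9
ee_pos: [0.514, -0.0562, 0.0338]
tool_rot: [3.141, 0.0, 0.141]
ft_force: [-0.9, -0.4, 1.5]
grip_width: 0.0365
gripper_force: 61.0
time: 16.15
ee_pos: [0.514, -0.0562, 0.0336]
tool_rot: [3.141, 0.0, 0.141]
ft_force: [-6.1, 0.1, 17.2]
grip_width: 0.0364
gripper_force: 62.7
```

```bash
python3 -m creep '0 0 0 0;0 0 0 0;0 0 0 0' 0.065; python3 -m creep '0 0 -.05 0;0 0 -.09 0;0 0 -.09 0'
python3 - <<'E'
from h import *
print(bot.read_state()["q"].round(2),go((.43,-.225,.11),-.918))
E
```

```text
time: 16.52
ee_pos: [0.5139, -0.0562, 0.0314]
tool_rot: [-3.142, 0.0, 0.141]
ft_force: [0.5, 0.6, -0.8]
grip_width: 0.0649
gripper_force: 0.0
time: 16.9
ee_pos: [0.5165, -0.0562, 0.1245]
tool_rot: [3.14, -0.007, 0.141]
ft_force: [-1.0, -0.6, 0.0]
grip_width: 0.0651
gripper_force: 0.0
[ 0.32  0.33 -0.35  1.97  0.15  0.86 -1.55] (array([-0.1094,  0.1549,  0.014 ]), 1.059)
```

```bash
python3 -m creep '0 .02 0 -.18;-.02 .05 0 -.37;-.05 .08 0 -.55;-.07 .11 0 -.74;-.09 .13 0 -.92;-.11 .15 .01 -1.11;-.124 .168 .014 -1.3;-.124 .168 .014 -1.48'; python3 -m creep '0 0 0 -.18;0 0 0 -.37;0 0 0 -.55;0 0 0 -.6;0 0 0 -.6'
python3 - <<'E'
from h import *
import pickle
W=cam("wrist"); pickle.dump(W,open("w9.pkl","wb")); s=W["s"]; print(s["ee_pos"],s["tool_rot"],s["q"].round(2)); save(W,"w9")
E
```

```text
time: 17.9
ee_pos: [0.4124, -0.2413, 0.1058]
tool_rot: [-3.138, -0.001, 1.623]
ft_force: [0.9, -0.1, -0.4]
grip_width: 0.065
gripper_force: 0.0
time: 18.52
ee_pos: [0.414, -0.2397, 0.1065]
tool_rot: [-3.141, -0.002, 2.22]
ft_force: [-0.3, -0.3, -0.6]
grip_width: 0.0647
gripper_force: 0.0
[ 0.41401908 -0.23966061  0.1065258 ] [-3.14133710e+00 -2.07658589e-03  2.22000902e+00] [ 1.03  0.36 -0.71  2.06  0.31  0.84  0.78]
```

View pics/w9.png

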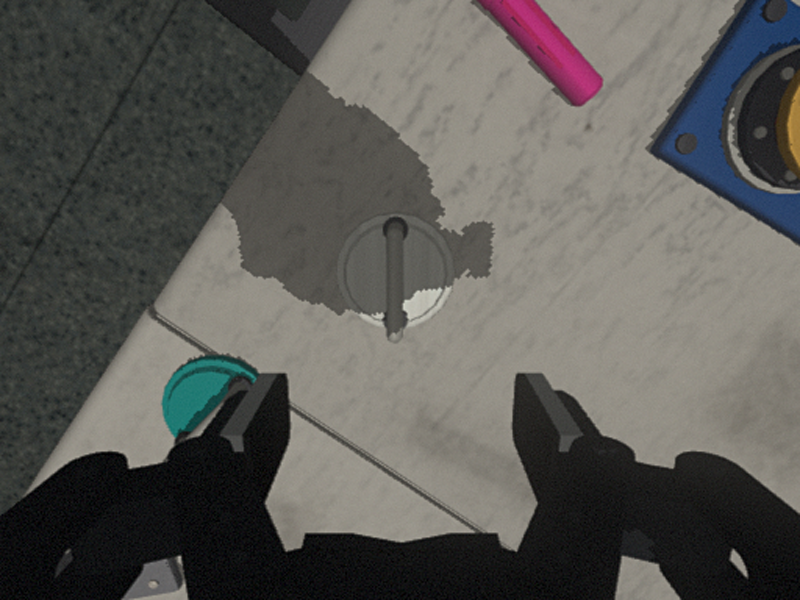

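w9 (my tenth and last view) shows the aluminium cap centred at (396,270). Its bar is vertical in the image, from (396,222) to (395,338), so it is in line with tool x.

Run:
```python
from h import *
import pickle
W=pickle.load(open("w9.pkl","rb"));W1=pickle.load(open("w1.pkl","rb"));W2=pickle.load(open("w2.pkl","rb"));f=.64
print("flange",onz(W,396*f,270.5*f,.008)); a,b=onz(W,396*f,222*f,.040),onz(W,395*f,338*f,.038); print("bar ends",a,b,np.linalg.norm(a-b),np.degrees(np.arctan2(*(a-b)[1::-1])),np.degrees(2.22), (a+b)/2)
print("height tri ends",tri([(W,396*f,226*f),(W2,82*f,376*f)]),tri([(W,395*f,334*f),(W2,182*f,328*f)]))
P=onz(W,396*f,270.5*f,.008); print(go((P[0],P[1],-.002)))
```

```text
flange [ 0.40628639 -0.2325319   0.008     ]
bar ends [ 0.38876976 -0.20884122  0.04      ] [ 0.42274967 -0.25468222  0.038     ] 0.057096689556715416 126.54789942598248 127.19663051904277 [ 0.40575971 -0.23176172  0.039     ]
height tri ends (array([ 0.38984014, -0.21107673,  0.03575339]), np.float64(0.0004595759878973347)) (array([ 0.42493572, -0.25608862,  0.02430688]), np.float64(0.001065005739911344))
(array([ 0.0103, -0.0019,  0.1087]), 0.0)
```

```bash
python3 -m creep '.01 -.002 .03 0;.01 -.002 .07 0;.01 -.002 .1 0;.01 -.002 .1085 0;.01 -.002 .1085 0' 0.04; python3 -m creep '0 0 0 0;0 0 0 0;0 0 0 0' 0.0 60; python3 -m creep '0 0 -.04 0;0 0 -.1 0;0 0 -.16 0;0 0 -.16 0'
```

```text
time: 19.2
ee_pos: [0.4073, -0.233, -0.0009]
tool_rot: [-3.142, -0.0, 2.221]
ft_force: [0.4, 0.3, 0.1]
grip_width: 0.0398
gripper_force: 0.0
time: 19.58
ee_pos: [0.4078, -0.2338, 0.0001]
tool_rot: [3.141, 0.002, 2.22]
ft_force: [-1.3, -0.4, 6.7]
grip_width: 0.0052
gripper_force: 59.0
time: 20.08
ee_pos: [0.4101, -0.2345, 0.1634]
tool_rot: [3.139, 0.01, 2.22]
ft_force: [-0.4, 0.0, -2.4]
grip_width: 0.0056
gripper_force: 59.0
```

Run:
```python
from h import *
print(go((.521,-.1115,.165),1.711))
```

```text
(array([ 0.0309,  0.1627, -0.0015]), 0.509)
```

```bash
python3 -m creep '.01 .05 0 .17;.02 .1 0 .34;.03 .15 0 .5;.031 .1627 0 .509;.031 .1627 0 .509;.031 .1627 0 .509'
python3 - <<'E'
from h import *
import pickle
W=cam("wrist"); pickle.dump(W,open("w10.pkl","wb")); s=W["s"]; print(s["ee_pos"],s["tool_rot"],s["q"].round(2),s["grip_width"])
print(np.round(proj(W,(.5137,-.057,.078))))
sp=spot(W,(.5137,-.057,.078),26); print("spigot",sp,sp and onz(W,*sp[2][:2],.078))
h=cv2.cvtColor(W["im"],cv2.COLOR_RGB2HSV); m=cv2.inRange(h,(15,120,30),(33,255,255));v,u=np.where(m);print("brass",u.min(),u.max(),v.min(),v.max())
R=Ro.from_euler("xyz",s["tool_rot"])
print("pred flange front px",[np.round(proj(W,s["ee_pos"]+R.apply([.032+o,0,-.008])),1) for o in(0,.0025)])
g=cv2.cvtColor(W["im"],cv2.COLOR_RGB2GRAY)
for u in(225,238,275,288): print(u,g[140:300:3,u].tolist())
for v in(215,230,245): print(v,W["im"][v,160:350:3].mean(1).astype(int).tolist())
E
```

```text
time: 20.82
ee_pos: [0.5163, -0.1118, 0.1581]
tool_rot: [-3.139, 0.0, 1.71]
ft_force: [0.4, 0.4, -1.6]
grip_width: 0.0056
gripper_force: 58.9
[ 0.5163322  -0.11177134  0.15814789] [-3.13907156e+00  3.58113579e-04  1.70998637e+00] [ 0.69  0.36 -0.69  1.9   0.28  0.98  0.01] 0.00555968145259993
[262. 120.]
spigot ((np.float64(263.1732605729877), np.float64(118.35334242837654)), [13, 8, 29, 33, 733], (262.7, 118.0, 16.2)) [ 0.51366897 -0.05538106  0.078     ]
brass 224 300 77 155
pred flange front px [array([254.9, 175.4]), array([254.9, 170.5])]
225 [49, 51, 54, 55, 53, 48, 50, 53, 100, 99, 100, 100, 95, 91, 89, 114, 113, 109, 97, 98, 106, 110, 111, 106, 108, 108, 108, 107, 110, 107, 106, 108, 107, 105, 110, 23, 33, 29, 32, 33, 32, 31, 25, 25, 26, 28, 29, 29, 22, 22, 21, 21, 24, 27]
238 [91, 88, 94, 53, 55, 51, 51, 49, 94, 95, 96, 100, 90, 114, 109, 107, 100, 103, 107, 107, 106, 108, 105, 108, 106, 108, 107, 110, 109, 106, 110, 73, 73, 70, 74, 70, 68, 69, 73, 71, 68, 68, 71, 86, 18, 28, 28, 21, 17, 19, 25, 25, 22, 12]
275 [170, 180, 178, 177, 182, 54, 57, 64, 98, 100, 99, 169, 84, 115,
[... 659 characters left out ...]
07, 98, 106, 109, 111, 155, 157, 160, 159, 158, 150, 148, 151, 143, 145, 146, 146]
230 [168, 164, 162, 170, 166, 167, 163, 166, 166, 168, 164, 164, 132, 109, 113, 91, 112, 109, 109, 106, 106, 109, 105, 105, 110, 109, 109, 104, 106, 83, 83, 90, 94, 87, 88, 82, 110, 109, 108, 112, 103, 106, 102, 104, 106, 109, 106, 110, 109, 91, 107, 108, 142, 160, 159, 159, 151, 145, 150, 145, 144, 143, 142, 143]
245 [164, 161, 157, 166, 169, 166, 168, 166, 154, 164, 155, 156, 160, 127, 105, 102, 110, 110, 109, 106, 107, 36, 23, 30, 29, 73, 70, 73, 71, 29, 48, 89, 92, 89, 81, 26, 71, 69, 72, 73, 29, 31, 30, 31, 106, 107, 108, 107, 108, 107, 104, 137, 158, 158, 154, 154, 152, 149, 147, 141, 146, 137, 138, 138]
```

Run:
```python
from h import *
import pickle
from scipy.optimize import least_squares
W=pickle.load(open("w10.pkl","rb")); s=W["s"];R=Ro.from_euler("xyz",s["tool_rot"]); g=cv2.GaussianBlur(cv2.cvtColor(W["im"],cv2.COLOR_RGB2GRAY),(3,3),0).astype(int)
px=[]
for v in range(206,252,2):
    l=[u for u in range(180,225) if g[v,u]>130]; r=[u for u in range(290,335) if g[v,u]>130]
    px+= [(l[-1]+.5,v),(r[0]-.5,v)]
for off in(.004,.006,.008):
    Q=np.array([R.inv().apply(onz(W,*p,s["ee_pos"][2]+off)-s["ee_pos"])[:2] for p in px])
    o=least_squares(lambda p:np.hypot(*(Q-p[:2]).T)-p[2],[0,0,.032],loss="soft_l1",f_scale=.0005); print(off,o.x.round(4),np.sqrt(2*o.cost/len(Q)).round(5))
# front arc dark groove
for u in(230,238,246,268,276,284): 
    c=g[168:190,u]; print(u,168+int(c.argmin()),end="; ")
print(go((.5138,-.0562,.088)))
```

```text
0.004 [-0.0004  0.0004  0.0323] 0.00063
0.006 [0.0004 0.0004 0.0319] 0.00062
0.008 [0.0013 0.0004 0.0315] 0.00062
230 179; 238 175; 246 186; 268 189; 276 176; 284 168; (array([0.0555, 0.0052, 0.0704]), 0.0)
```

```bash
python3 -m creep '.03 .003 0 0;.0545 .005 .02 0;.0545 .005 .05 0;.0545 .005 .07 0;.0545 .005 .07 0;.0545 .005 .07 0'; python3 -m creep '0 0 .004 0;0 0 .007 0;0 0 .01 0;0 0 .013 0;0 0 .013 0'
```

```text
time: 21.62
ee_pos: [0.5156, -0.0563, 0.0899]
tool_rot: [3.14, 0.001, 1.71]
ft_force: [-1.6, 0.2, -1.3]
grip_width: 0.0058
gripper_force: 58.9
time: 22.25
ee_pos: [0.5151, -0.0557, 0.076]
tool_rot: [-3.141, 0.0, 1.712]
ft_force: [-0.7, -1.3, -0.2]
grip_width: 0.0053
gripper_force: 59.0
```

```bash
python3 -m creep '-.0005 -.0005 .002 0;-.001 -.001 .004 0;-.001 -.001 .005 0;-.001 -.001 .005 0'; python3 -m creep '0 0 .002 0;0 0 .002 0'
```

```text
time: 22.75
ee_pos: [0.5145, -0.0563, 0.0722]
tool_rot: [3.142, 0.001, 1.712]
ft_force: [-3.3, -0.1, 9.1]
grip_width: 0.0051
gripper_force: 60.1
time: 23.0
ee_pos: [0.5156, -0.0562, 0.0722]
tool_rot: [3.14, 0.002, 1.712]
ft_force: [-6.5, -0.4, 22.9]
grip_width: 0.0051
gripper_force: 61.5
```

```bash
python3 -m creep '0 0 0 0;0 0 0 0;0 0 0 0' 0.04; python3 -m creep '0 0 -.04 0;0 0 -.08 0;0 0 -.12 0;.03 0 -.12 0;.03 0 -.12 0'
cat > arm.py <<'E'
from h import *
import pickle
C=np.array([.5138,-.0562,0]);Y=.14;X=np.array([np.cos(Y),np.sin(Y),0]);N=np.array([-np.sin(Y),np.cos(Y),0])
def sf(c,u,v,y=0):
    o,d=ray(c,u,v); k=(y-(o-C)@N)/(d@N); P=o+k*d; return np.array([(P-C)@X,P[2]])
if __name__=="__main__":
  for n in("wrist","scene"):
    c=cam(n); pickle.dump(c,open("a_"+n+".pkl","wb")); print(n,c["s"]["ee_pos"],c["s"]["ft_force"])
    h=cv2.cvtColor(c["im"],cv2.COLOR_RGB2HSV); m=cv2.inRange(h,(5,150,60),(15,255,255))
    u0,v0=proj(c,C+X*.1+[0,0,.14]); v,u=np.where(m); k=np.hypot(u-u0,v-v0)<(120 if n=="wrist" else 35); u,v=u[k],v[k]
    print(n,(u0,v0),"px",len(u),u.min(),u.max(),v.min(),v.max())
    for y in(-.007,.007):
        Q=np.array([sf(c,a,b,y) for a,b in zip(u,v)]); D=Q-[.085,.098]; r=np.hypot(*D.T); th=np.arctan2(D[:,1],-D[:,0])
        print(y,"r99",np.percentile(r,99).round(3),"theta by r:",[(round(a,2),np.round(np.percentile(th[(r>a)&(r<a+.02)],[10,50,90]),2).tolist()) for a in(.02,.04,.06,.08) if ((r>a)&(r<a+.02)).any()])
E
python3 arm.py
```

```text
time: 23.38
ee_pos: [0.5142, -0.0565, 0.0688]
tool_rot: [-3.141, -0.0, 1.712]
ft_force: [-0.0, -0.5, -0.0]
grip_width: 0.0404
gripper_force: 0.0
time: 24.0
ee_pos: [0.5099, -0.0246, 0.1895]
tool_rot: [3.141, -0.0, 1.716]
ft_force: [-0.8, -0.2, -0.2]
grip_width: 0.0401
gripper_force: 0.0
wrist [ 0.50987991 -0.02457413  0.18950031] [-0.76141275 -0.19415154 -0.1869246 ]
wrist (np.float64(392.00854629301784), np.float64(244.98819576037033)) px 3642 343 495 215 300
-0.007 r99 0.102 theta by r: [(0.02, [-3.0, -2.2, 2.93]), (0.04, [-2.9, 2.4, 2.98]), (0.06, [2.14, 2.34, 2.58]), (0.08, [1.89, 2.15, 2.44])]
0.007 r99 0.118 theta by r: [(0.02, [1.11, 1.72, 2.46]), (0.04, [1.28, 2.01, 2.29]), (0.06, [1.84, 1.94, 2.13]), (0.08, [1.82, 1.97, 2.13])]
scene [ 0.50980035 -0.02621014  0.18892367] [-0.32650527 -1.18402262 -0.80238103]
scene (np.float64(234.9779529555275), np.float64(194.7838076971705)) px 71 230 256 184 222
-0.007 r99 0.132 theta by r: [(0.02, [-3.04, -2.5, 2.97]), (0.04, [2.5, 2.67, 2.87]), (0.06, [2.05, 2.16, 2.27]), (0.08, [1.82, 1.95, 2.06])]
0.007 r99 0.123 theta by r: [(0.02, [0.78, 2.32, 2.71]), (0.04, [2.09, 2.2, 2.4]), (0.06, [1.86, 1.96, 2.06]), (0.08, [1.8, 1.88, 1.96])]
```

```bash
cat > disc.py <<'E'
from arm import *
c=pickle.load(open("a_wrist.pkl","rb")); g=cv2.GaussianBlur(cv2.cvtColor(c["im"],cv2.COLOR_RGB2GRAY),(3,3),0)
def P(th,y): 
    a=th+.362; return C+X*(.085-.0663*np.cos(a))+N*y+[0,0,.098+.0663*np.sin(a)]
for th in(1.85,1.95,2.05,2.2): print(th,np.round(proj(c,P(th,.013))),np.round(proj(c,P(th,-.013))))
u,v=map(int,proj(c,P(1.95,.013)))
q=g[max(v-60,0):v+60,u-60:u+60]; m=(q<60).astype(np.uint8)
n,l,st,ce=cv2.connectedComponentsWithStats(m)
for k in range(1,n):
    if st[k,4]>60: print(st[k]+[u-60,max(v-60,0),0,0,0],(ce[k]+[u-60,max(v-60,0)]).round(1))
h=cv2.cvtColor(c["im"],cv2.COLOR_RGB2HSV); o=cv2.inRange(h,(5,150,60),(15,255,255))
for r in range(v-48,v+60,4): print(r,"".join("o" if o[r,x] else "#" if g[r,x]<60 else "+" if g[r,x]<110 else "." for x in range(330,512,2)))
E
python3 disc.py
```

```text
1.85 [437. 234.] [431. 269.]
1.95 [441. 232.] [435. 266.]
2.05 [444. 230.] [438. 263.]
2.2 [446. 226.] [441. 258.]
[ 421  181   79   81 3582] [464.6 218.4]
[440 267  19  11  61] [449.  271.6]
[384 281  42  11 333] [401.9 286.9]
184 #########++##++++..........................................................++#############+
188 #############++++................................................+++######################+
192 #############+++........................................++###############++###############+
196 #############++.......................................###########++########################
200 #############+........................................###+++###############################
204 ###########++++.......................................+###+++##############################
208 ###########+...+#+....................................+#######################+++++++######
212 ##########++++++++....................................+#########################+++++++++++
216 ##########+++++++++ooooooo+............................###############################+++++
220 ####
[... 1019 characters left out ...]
oooooooooooo+...............
264 ######+...................................+++++++oooooooooooooooooooooooooooooo+...........
268 +######+..................................+++++++++++oooooooooooooooooooooooooooooo........
272 #########+................................+++++++++++++oooooooooooooooooooooooooooo........
276 #############+............................+++++++++++++oooooooooooooooooooooooooooo........
280 ###############+................++++...........+++++++oooooooooooooooooooooooooooo.........
284 ################............##############+........++ooooooooooooooooooooooooooooo.........
288 ###################++......+##################+......ooooooooooooooooooooo...o.............
```

Run:
```python
from arm import *
c=pickle.load(open("a_wrist.pkl","rb"))
for th in(1.8,1.85,1.9,1.95,2.0,2.1):
    a=th+.362; g=np.array([.085-.0663*np.cos(a),.098+.0663*np.sin(a)]); px=[]
    for t in np.linspace(0,6.28,40):
        for y in(.007,.013): px.append(proj(c,C+X*(g[0]+.009*np.cos(t))+N*y+[0,0,g[1]+.009*np.sin(t)]))
    px=np.array(px); e=C+X*(.085-.101*np.cos(th))+N*.007+[0,0,.098+.101*np.sin(th)]
    print(th,"grip",g.round(4),"disc cols",px[:,0].min().round(1),"rows",px[:,1].min().round(1),px[:,1].max().round(1),"end",np.round(proj(c,e)),np.round(proj(c,e-2*.007*N)))
th=1.92;a=th+.362;G=C+X*(.085-.0663*np.cos(a));print("grip world",G,.098+.0663*np.sin(a)); s=bot.read_state();print(s["ee_pos"])
```

```text
1.8 grip [0.122 0.153] disc cols 418.3 rows 230.5 249.4 end [448. 276.] [444. 298.]
1.85 grip [0.1247 0.1511] disc cols 420.9 rows 229.5 248.1 end [455. 275.] [451. 297.]
1.9 grip [0.1273 0.1491] disc cols 423.2 rows 228.5 246.8 end [462. 273.] [458. 295.]
1.95 grip [0.1298 0.1469] disc cols 425.2 rows 227.4 245.5 end [469. 272.] [464. 294.]
2.0 grip [0.1322 0.1446] disc cols 427.0 rows 226.2 244.1 end [475. 270.] [470. 292.]
2.1 grip [0.1366 0.1397] disc cols 429.6 rows 223.9 241.2 end [485. 266.] [480. 287.]
grip world [ 0.640822   -0.03829982  0.        ] 0.1482273373294295
[ 0.50979089 -0.027196    0.18860611]
```

```bash
python3 -m creep '0 0 -.01 .18;0 0 -.02 .36;0 0 -.04 .55;0 0 -.05 .74;0 0 -.05 .92;0 0 -.05 1.1;0 0 -.05 1.29;0 0 -.05 1.48' 0.06; python3 -m creep '0 0 0 .096;0 0 0 .096'
python3 - <<'E'
from arm import *
G=C+X*.128; print(go((G[0],G[1],.23),.14))
E
```

```text
time: 25.1
ee_pos: [0.5099, -0.0281, 0.2382]
tool_rot: [-3.141, 0.002, 0.229]
ft_force: [-0.1, -0.3, -0.9]
grip_width: 0.0603
gripper_force: 0.0
time: 25.35
ee_pos: [0.5099, -0.0278, 0.2384]
tool_rot: [3.142, 0.001, 0.141]
ft_force: [0.2, 0.6, -0.1]
grip_width: 0.0599
gripper_force: 0.0
(array([0.1279, 0.0288, 0.0082]), 0.001)
```

```bash
python3 -m creep '.05 .012 0 0;.1 .024 0 0;.128 .029 0 0;.128 .029 0 0;.128 .029 0 0'
python3 - <<'E'
from arm import *
c=cam("wrist");s=c["s"];print(s["ee_pos"],s["ft_force"])
h=cv2.cvtColor(c["im"],cv2.COLOR_RGB2HSV); o=cv2.inRange(h,(5,150,60),(15,255,255)); v,u=np.where(o); print(u.min(),u.max(),v.min(),v.max(),len(u))
g=cv2.cvtColor(c["im"],cv2.COLOR_RGB2GRAY)
for th in(1.85,1.95,2.05): 
    a=th+.362; G=C+X*(.085-.0663*np.cos(a))+[0,0,.098+.0663*np.sin(a)]; print(th,[np.round(proj(c,G+N*y)) for y in(.013,-.013)],np.round(proj(c,C+X*(.085-.101*np.cos(th))+[0,0,.098+.101*np.sin(th)])))
for r in range(130,300,5): print(r,"".join("o" if o[r,x] else "#" if g[r,x]<60 else "+" if g[r,x]<110 else "." for x in range(196,320,2)))
E
```

```text
time: 25.98
ee_pos: [0.6401, -0.0379, 0.2384]
tool_rot: [-3.141, 0.002, 0.141]
ft_force: [-0.2, 0.2, -0.3]
grip_width: 0.0601
gripper_force: 0.0
[ 0.6400566  -0.03785383  0.23842449] [-0.15594435  0.22095012 -0.34371514]
248 268 179 242 1235
1.85 [array([241., 193.]), array([273., 193.])] [257. 226.]
1.95 [array([241., 185.]), array([273., 185.])] [257. 211.]
2.05 [array([241., 178.]), array([273., 178.])] [257. 197.]
130 ..............................................................
135 ..............................................................
140 ..............................................................
145 ..............................................................
150 ..............................................................
155 ..............................................................
160 ..............................................................
165 ......................+..+++++................................
170 ................+++++++++++++++++.............................
175 ...........++++###################++++++++++++++..............
180 ++++
[... 899 characters left out ...]
#++###+#..++++++..............
250 ......+++++++++####+###+++++++++++++++####..+++...............
255 ......++++++++++#####+++++##+++++++++++.+#+.+++...............
260 .......+++++++++###++++++++++++++++++++++.+.+++...............
265 .......+++++++++##+++++++++++++++++++++..+..+++...............
270 .......+++++++++##++++++++++++++++++++++....+++...............
275 ........++++++++#+++++++++++++++++++++++....++#...............
280 ........+++++++++++++++++++++++++++++++++++.+++...............
285 ........++++++++##+++#++++++++++++++++##+++++++...............
290 ........+++++++++++++++++++++++++++++++#+++...................
295 ........++++++++++++++++++++++++++++++++++++..................
```

```bash
python3 -m creep '-.001 0 .04 0;-.001 0 .08 0;-.001 0 .11 0;-.001 0 .125 0;-.001 0 .125 0'; python3 -m creep '0 0 0 0;0 0 0 0;0 0 0 0' 0.0 30
```

```text
time: 26.65
ee_pos: [0.6392, -0.0379, 0.1139]
tool_rot: [3.142, 0.001, 0.141]
ft_force: [0.7, -0.3, 1.0]
grip_width: 0.0601
gripper_force: 0.0
time: 27.02
ee_pos: [0.6414, -0.0385, 0.1158]
tool_rot: [3.14, -0.003, 0.14]
ft_force: [1.2, -1.9, 3.6]
grip_width: 0.0251
gripper_force: 34.6
```

```bash
python3 -m creep '-.008 0 -.005 0;-.017 0 -.01 0;-.028 0 -.013 0;-.039 0 -.0143 0;-.051 0 -.013 0;-.062 0 -.011 0;-.062 0 -.011 0'; python3 arm.py | grep -v "^scene\|wrist ("
```

```text
time: 27.9
ee_pos: [0.582, -0.0474, 0.1288]
tool_rot: [3.138, -0.009, 0.14]
ft_force: [1.7, -3.0, 12.2]
grip_width: 0.0249
gripper_force: 33.5
wrist [ 0.58198034 -0.04738418  0.12883791] [ 1.72103664 -3.04808683 12.15400196]
-0.007 r99 5.355 theta by r: [(0.02, [-2.01, 0.71, 2.18]), (0.04, [-1.49, 0.57, 1.64]), (0.06, [-0.14, 1.04, 1.38]), (0.08, [-1.48, 1.28, 1.47])]
0.007 r99 5.331 theta by r: [(0.02, [-2.03, -0.77, 1.41]), (0.04, [-1.59, 0.28, 1.03]), (0.06, [-1.35, 0.28, 1.23]), (0.08, [-1.67, -0.58, -0.22])]
-0.007 r99 0.132 theta by r: [(0.02, [-2.97, 1.96, 2.7]), (0.04, [1.06, 1.15, 1.23]), (0.06, [1.08, 1.2, 1.35]), (0.08, [1.0, 1.22, 1.36])]
0.007 r99 0.123 theta by r: [(0.02, [1.14, 1.72, 2.07]), (0.04, [1.57, 1.57, 1.58]), (0.06, [1.07, 1.14, 1.2]), (0.08, [1.09, 1.18, 1.31])]
```

```bash
python3 -m creep '0 0 -.003 0;-.009 0 .001 0;-.018 0 .006 0;-.018 0 .006 0'; python3 arm.py | grep -v "wrist" | tail -2
```

```text
time: 28.5
ee_pos: [0.5617, -0.0503, 0.1214]
tool_rot: [3.139, -0.003, 0.139]
ft_force: [-2.1, -3.2, 11.4]
grip_width: 0.0249
gripper_force: 32.6
-0.007 r99 0.132 theta by r: [(0.02, [0.92, 1.61, 2.46]), (0.04, [0.81, 0.81, 0.81]), (0.06, [0.76, 0.88, 1.06]), (0.08, [0.68, 0.9, 1.09])]
0.007 r99 0.123 theta by r: [(0.02, [1.14, 1.59, 1.83]), (0.04, [1.29, 1.36, 1.46]), (0.06, [0.86, 0.88, 0.92]), (0.08, [0.83, 0.94, 1.07])]
```

```bash
python3 -m creep '-.005 0 .004 0;-.01 0 .009 0;-.014 0 .013 0;-.014 0 .013 0'; python3 arm.py | grep -v "wrist" | tail -2
```

```text
time: 29.1
ee_pos: [0.5456, -0.0527, 0.1077]
tool_rot: [3.139, 0.002, 0.139]
ft_force: [-5.9, -4.5, 12.5]
grip_width: 0.025
gripper_force: 36.9
-0.007 r99 0.132 theta by r: [(0.02, [1.42, 1.67, 2.67]), (0.06, [0.43, 0.56, 0.72]), (0.08, [0.38, 0.6, 0.82])]
0.007 r99 0.123 theta by r: [(0.02, [1.15, 1.44, 1.81]), (0.04, [1.24, 1.32, 1.34]), (0.06, [0.56, 0.59, 0.62]), (0.08, [0.6, 0.68, 0.8])]
```

```bash
python3 -m creep '0 0 0 0;0 0 0 0;0 0 0 0' 0.06; python3 -m creep '0 0 -.025 0;0 0 -.05 0;-.007 0 -.05 0;-.007 0 -.05 0'; python3 -m creep '0 0 0 0;0 0 0 0;0 0 0 0;0 0 0 0' 0 30; python3 arm.py | grep -v "wrist" | tail -2
```

```text
time: 29.58
ee_pos: [0.5466, -0.0505, 0.1058]
tool_rot: [-3.141, 0.001, 0.141]
ft_force: [-0.1, -0.5, 0.0]
grip_width: 0.0604
gripper_force: 0.0
time: 30.08
ee_pos: [0.5386, -0.052, 0.1552]
tool_rot: [-3.142, 0.002, 0.141]
ft_force: [-0.1, -1.1, -0.2]
grip_width: 0.0601
gripper_force: 0.0
time: 30.58
ee_pos: [0.5399, -0.0518, 0.156]
tool_rot: [-3.141, 0.0, 0.141]
ft_force: [-0.4, 0.4, -0.4]
grip_width: 0.0
gripper_force: 0.0
-0.007 r99 0.131 theta by r: [(0.02, [0.98, 1.32, 2.28]), (0.04, [0.68, 0.98, 1.09]), (0.06, [0.48, 0.65, 0.84]), (0.08, [0.41, 0.6, 0.79])]
0.007 r99 0.123 theta by r: [(0.02, [1.11, 1.43, 1.8]), (0.04, [1.01, 1.16, 1.32]), (0.06, [0.61, 0.87, 1.08]), (0.08, [0.6, 0.74, 0.9])]
```

```bash
python3 -m creep '0 0 .01 0;0 0 .02 0;0 0 .028 0;0 0 .034 0;0 0 .034 0'; python3 -m creep '0 0 .004 0;0 0 .008 0;0 0 .008 0'
```

```text
time: 31.3
ee_pos: [0.5396, -0.0518, 0.1215]
tool_rot: [-3.141, 0.001, 0.141]
ft_force: [-0.3, -0.2, 0.8]
grip_width: 0.0002
gripper_force: 0.0
time: 31.68
ee_pos: [0.5389, -0.0522, 0.1143]
tool_rot: [3.141, 0.002, 0.141]
ft_force: [-0.5, 0.3, 1.2]
grip_width: -0.0001
gripper_force: 0.7
```

```bash
python3 -m creep '0 0 .003 0;0 0 .006 0;0 0 .006 0'; python3 -m creep '0 0 .002 0;0 0 .004 0;0 0 .004 0';python3 arm.py | grep -v "wrist" | tail -2
```

```text
time: 32.05
ee_pos: [0.5402, -0.0519, 0.108]
tool_rot: [3.142, -0.001, 0.141]
ft_force: [-0.2, 0.4, -0.0]
grip_width: 0.0003
gripper_force: 0.0
time: 32.42
ee_pos: [0.5403, -0.0518, 0.1048]
tool_rot: [3.141, -0.001, 0.141]
ft_force: [-2.1, -0.6, 6.4]
grip_width: 0.0002
gripper_force: 2.9
-0.007 r99 0.131 theta by r: [(0.02, [0.27, 0.6, 1.3]), (0.04, [0.16, 0.3, 0.57]), (0.06, [-0.06, 0.13, 0.3]), (0.08, [-0.12, 0.09, 0.23])]
0.007 r99 0.123 theta by r: [(0.02, [0.72, 1.05, 1.42]), (0.04, [0.55, 0.78, 1.03]), (0.06, [0.14, 0.39, 0.52]), (0.08, [0.21, 0.34, 0.45])]
```

Contact is now on the bar or gate, with the force rising. I'll keep pressing in small steps.

```bash
for i in 1; do python3 -m creep '0 0 .002 0;0 0 .004 0;0 0 .004 0'; done; python3 -m creep '0 0 .002 0;0 0 .004 0;0 0 .004 0'
```

```text
time: 32.9
ee_pos: [0.5403, -0.0519, 0.1041]
tool_rot: [3.139, -0.0, 0.141]
ft_force: [-10.7, -0.8, 28.4]
grip_width: 0.0005
gripper_force: 14.4
time: 33.28
ee_pos: [0.5404, -0.052, 0.1036]
tool_rot: [3.137, 0.0, 0.14]
ft_force: [-19.1, -0.5, 52.4]
grip_width: 0.0003
gripper_force: 26.3
```

```bash
python3 arm.py | grep -v "wrist" | tail -2
```

```text
-0.007 r99 0.131 theta by r: [(0.02, [0.25, 0.72, 1.32]), (0.04, [0.09, 0.25, 0.55]), (0.06, [-0.11, 0.09, 0.3]), (0.08, [-0.12, 0.08, 0.23])]
0.007 r99 0.123 theta by r: [(0.02, [0.72, 1.05, 1.42]), (0.04, [0.49, 0.79, 1.12]), (0.06, [0.13, 0.32, 0.53]), (0.08, [0.18, 0.33, 0.44])]
```

```bash
python3 -m creep '0 0 -.006 0;0 0 -.03 0;0 0 -.08 0;-.04 0 -.11 0;-.06 0 -.11 0;-.06 0 -.11 0'
cat > chk.py <<'E'
from arm import *
import sys
c=cam("wrist"); pickle.dump(c,open(sys.argv[1],"wb")); s=c["s"]; print(s["ee_pos"],s["tool_rot"],s["ft_force"])
h=cv2.cvtColor(c["im"],cv2.COLOR_RGB2HSV); o=cv2.inRange(h,(5,150,60),(15,255,255)); n,l,st,ce=cv2.connectedComponentsWithStats(o)
print([st[k].tolist() for k in range(1,n) if st[k,4]>60])
v,u=np.where(o); g=cv2.cvtColor(c["im"],cv2.COLOR_RGB2GRAY); um=int(np.median(u))
for th in(0,.15,.3):
    R=lambda a,p:C+X*(.085-a*np.cos(th)+p*np.sin(th))+[0,0,.098+a*np.sin(th)+p*np.cos(th)]
    print(th,"end",np.round([proj(c,R(.101,p)) for p in(-.01,.0,.02)]).tolist(),"grip",np.round(proj(c,R(.062,.0235)+N*.013)).tolist(),np.round(proj(c,R(.062,.0235)-N*.013)).tolist())
print("bar pred",np.round([proj(c,C+N*y+[0,0,.110]) for y in(-.024,.024)]).tolist())
for r in range(max(v.min()-8,0),min(v.max()+60,384),5): print(r,"".join("o" if o[r,x] else "#" if g[r,x]<60 else "+" if g[r,x]<110 else "." for x in range(um-90,um+90,3)))
E
python3 chk.py c1.pkl
```

```text
time: 34.12
ee_pos: [0.4798, -0.0607, 0.2064]
tool_rot: [3.14, -0.001, 0.14]
ft_force: [0.1, -0.4, 0.2]
grip_width: -0.0002
gripper_force: 0.0
[ 0.47981438 -0.06071795  0.2064123 ] [ 3.14029855e+00 -7.30493079e-04  1.39996424e-01] [ 0.1272508  -0.36058503  0.15697178]
[[248, 20, 20, 89, 1712], [250, 129, 18, 42, 706]]
0 end [[257.0, 160.0], [257.0, 162.0], [257.0, 167.0]] grip [239.0, 117.0] [274.0, 117.0]
0.15 end [[257.0, 164.0], [257.0, 164.0], [257.0, 165.0]] grip [239.0, 112.0] [275.0, 112.0]
0.3 end [[257.0, 165.0], [257.0, 164.0], [257.0, 160.0]] grip [238.0, 104.0] [275.0, 104.0]
bar pred [[286.0, 146.0], [227.0, 146.0]]
12 ............................................................
17 ............................................................
22 ...........................oooooo+..........................
27 ................+++++++++++ooooooo++++++++++................
32 ................++++++.++++ooooooo+++..+++++................
37 ................+++#++.++++ooooooo+++..+#+++................
42 ................++++++++#+#ooooooo++#+++++++................
47 ............
[... 1678 characters left out ...]
........##############++++++++++..................
182 ............++++++++++++++++++++++++++......................
187 .........++++++++++++++++++++++++++++++++++.................
192 ........+++++++++++++++++++++++++++++++++++.................
197 ........+++++++++++++++++++++++++++++++++++.................
202 .........++++++++++++++++++++++++++++++++++.................
207 .........++++++++++++++++++++++++++++.......................
212 .........++++++++++++++++++++++++++++.+##+..................
217 .........++++++++++++++++++++++++++++++++++.................
222 .........+++++++++++++++++++++++++++++++++..................
227 .........+++++++++++++++++++++++++++++++++..................
```

```bash
python3 arm.py | tail -2; python3 -m creep '-.02 0 -.06 0;-.03 0 -.1 0;-.03 0 -.1 0'
python3 - <<'E'
from arm import *
a=pickle.load(open("c1.pkl","rb")); b=cam("wrist"); print(b["s"]["ee_pos"])
def grip(c):
    g=cv2.cvtColor(c["im"],cv2.COLOR_RGB2GRAY); h=cv2.cvtColor(c["im"],cv2.COLOR_RGB2HSV); o=cv2.inRange(h,(5,150,60),(15,255,255))
    u0,v0=map(int,proj(c,C+X*.023+[0,0,.1215])); r=[v for v in range(v0-25,v0+30) if (g[v,u0-3:u0+4]<60).mean()>.7]
    q=[v for v in range(v0,v0+70) if o[v,u0-3:u0+4].all()]; return u0,(r[0]+r[-1])/2,r[0],r[-1],q[-1]
A,B=grip(a),grip(b); print(A,B)
for n,i in(("grip mid",1),("near edge",3),("end",4)):
    P,e=tri([(a,A[0],A[i]),(b,B[0],B[i])]); print(n,"x",((P-C)@X).round(4),"z",P[2].round(4),e)
E
```

```text
-0.007 r99 0.131 theta by r: [(0.02, [0.21, 0.52, 1.35]), (0.04, [0.19, 0.36, 0.49]), (0.06, [-0.01, 0.18, 0.32]), (0.08, [-0.12, 0.1, 0.26])]
0.007 r99 0.123 theta by r: [(0.02, [0.72, 1.05, 1.42]), (0.04, [0.49, 0.74, 1.05]), (0.06, [0.25, 0.48, 0.59]), (0.08, [0.22, 0.35, 0.48])]
time: 34.65
ee_pos: [0.4532, -0.0644, 0.3091]
tool_rot: [3.139, -0.007, 0.141]
ft_force: [-0.9, -0.6, -1.0]
grip_width: -0.0
gripper_force: 0.0
[ 0.45321378 -0.06443588  0.30911423]
(256, 118.5, 109, 128, 169) (256, 87.5, 81, 94, 126)
grip mid x 0.0224 z 0.1287 3.072359789930114e-05
near edge x 0.0159 z 0.1341 3.11593974600791e-05
end x -0.0164 z 0.1244 4.879221306947983e-05
```

```bash
python3 -c "
from station import bot
print(bot.finish_job())"
```

```text
the job is handed in; nothing more can be done
None
```

I built the wheel set in order (coarse hub, fine hub, then end cap with its bar square to the arm), pressed the hold-down arm to its stop, and handed the job in at about 35 s. My last measurements put the arm level (grip and arm-end positions match angle 0), but I did not see the gate itself, so I'm inferring that it shut. The last press peaked at about 52 N at the wrist, under the 120 N limit, with closed fingertips on the grip.

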